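# Close the air filter and free the seized stop valve

### The arm

A 6-joint arm with a two-finger parallel gripper is mounted at the origin on the work surface. World frame = base frame: x ahead of the robot, y to its left, z up, the work surface at z = 0. Lengths are in m, angles in rad, forces in N, time in s.
With the tool pointing down it reaches from about 0.35 to 0.95 m from the base axis. Payload 17.4 kg.
Tool frame: the origin (TCP) lies midway between the tips of the shut fingers; the grasp point (between the pads) lies 19 mm behind it; z points along the fingers, y is the line along which they close (so a half turn about z gives the same grasp; the last joint's range is limited). The gripper opens to 93 mm and grips with 3 to 60 N. Pads are 15 mm wide; open, the fingers measure 128 mm over their backs; the gripper's body (75 mm by 188 mm) begins 65 mm behind the grasp point.
Start: joints at [-1.38, 0.116, 1.442, -0, 1.584, -0.038], TCP at [0.153, -0.657, 0.219] pointing down, gripper open.
Joint ranges: [-2.83, 2.83], [-0.83, 2.19], [0.07, 2.5], [-1.14, 4.28], [0.01, 3], [-2.97, 2.97]. Speed limits (rad/s): [1.89, 1.89, 2.22, 3.14, 3.14, 3.14].

### API

Orientations are given as a 3x3 rotation matrix whose columns are the frame's x, y, z axes.
In Python, from workcell import observe, optics, manip gives the robot as it stands.
- The arm moves only by the tool servo_tool, never from a script. Its argument "plan" is a list of rows, each a list of 7 numbers: the turn, a rotation vector about the tool's x, y, z in rad, then the shift along the tool's x, y, z in mm, then the closure, from 0 (fully open) to 1 (shut). A call has 1 to 12 rows; each row is the pose to reach, as a shift and turn from the pose commanded when the call began, along the tool's axes at that moment; what a row does not reach only later rows make up. A row lasts 1/12 s, in which the tool goes at most 41.7 mm and 7.16 degrees, less where a joint would pass 70% of its speed; a pose out of reach is approached as far as the arm can. A call with a gripper value outside its range is refused whole. The fingers move at their own pace and stop on an object; "squeeze" is the grip in N (left out, the last holds). Time passes only in rows, so rows that repeat a pose let the fingers close. It gives the time, the measured TCP pose, the force, the opening and the grip force at its end, in the units of the state.
- observe(): the state, without advancing time (a new reading comes with each control period).
- optics.get_image(name): name is "scene" or "top" or "wrist"; returns a dict with "img" (400x640x3 uint8, blue, green, red), "range_z" (400x640 float32, m along the optical axis (not along the pixel's ray), 0 where there is no reading), "mtx" (3x3 intrinsics, pixels), "origin" and "attitude" of the camera in the world; the wrist camera has in their place "tool_from_camera" (4x4, takes a point from camera to tool coordinates, whose origin is the TCP and whose axes are the flange's). Camera axes: x right, y down, z forward; pixel columns grow to the right and rows downward; lengths in m; the calibration is good to about 2 mm. A picture is of the moment at which its call begins: read the wrist's pose just before it.
- manip.sign_off(): hands the job in; it is judged then, once.
The state is a dict: "time": time; "joints": joint angles; "joint_velocities": joint speeds; "tau": joint torques, N m; "tcp_pos": TCP position; "tool_rot": TCP orientation; "contact_force": force on the tool from outside, world axes, zero at the start; "moment": the same for the moment, N m; "finger_gap": opening from 0.0 (shut) to 1.0 (fully open); "grasp_force": force on a finger pad.
Only numpy, scipy, OpenCV 4.12 (cv2) and the standard library are available. Lean on these libraries where they do the work, as an engineer would, in place of code of your own. Each camera call takes 0.05 s, during which the arm holds its last target. There are 200 camera calls.

### The job

Put the air line of the wafer stage back into service. Fit the steel bayonet cap on the filter housing: lugs into the slots, push it in against the spring, turn it a quarter turn clockwise and let it rise into its seat. Only then break the stop valve's seized knob loose with a firm twist anticlockwise and turn it on until the valve is fully open; leave the other things on the bed where they are.

Things in the scene. Friction and masses are not known exactly. Their poses are not given: they have to be found in the camera images.
- cap_grip (a point): Loose steel bayonet cap, 160 g, standing upright: middle of the grip bar on its top, on the cap's axis. Bar 50 mm long (along x), 14 mm wide, 30 mm tall; under it a round flange 72 mm across, 7 mm thick, its top 15 mm below this point; z up along the axis. Two lugs at the cap's foot lie under the bar's two ends; turned half round it is the same cap.
- cap_foot (a point): Centre of the cap's flat foot, 37 mm below the grip bar's middle; same axes. The plug above it is 42 mm across (37 mm at the foot, tapering over 5 mm) and 15 mm long up to the flange's underside. The two lugs stick out at the foot along +x and -x: each 8 mm wide, 5 mm high, reaching 29 mm from the axis.
- filter_mouth (a point): Centre of the rim of the filter housing, a fixed upright steel cylinder 70 mm across, rim 85 mm above the bed. z up; y along the pipe, from filter to valve (165 mm); the valve leans to -x. Hole 46.6 mm wide with two 14 mm slots for the lugs, 10 degrees clockwise from above off the x axis: the cap enters with its bar at -10 degrees (or 170) in this frame.
- filter_seat (a point): Point on the housing's axis 27 mm above the rim (axes as filter_mouth): where the middle of the cap's bar is once seated, bar along y, in line with the pipe. From entry push down until the flange meets the rim (bar's middle 22 mm above it; 23 will do), turn 80 degrees clockwise from above (stop at about 86), let go: the spring lifts it 5 mm, lugs into notches.
- element (a joint): Sprung white filter element inside the housing, in m: 0 up, its top 6 mm below the rim (cap's foot on it: bar's middle 31 mm above the rim); 0.009 with the cap's flange pressed on the rim; about 0.004 with the cap seated. Spring 5 N at 0, about 10 N at 0.009.
- knob_grip (a point): Stop valve's round black fluted knob, 48 mm across, 28 mm tall: its middle, about 114 mm above the bed, on a stem leaning 35 degrees from vertical towards the robot's side. z points outward along the stem: the tool comes in along -z. Below it is 14 mm of bare stem (11 mm across), then the bonnet (29, then 41 mm across).
- knob (a joint): Valve knob angle in rad: 0 shut, 2.45 fully open (stop); grows as it is turned anticlockwise, looking down on its top. Seized shut: it takes about 0.45 N m and a firm grip (10 N slips, 20 N and more holds) over the first 0.15 rad, then it lets go with a small jump and from 0.4 rad on turns freely (0.03 N m). Reads up to 0.05 at the start. Stays where it is left.
- plate_mid (a point): Point under the pipe on top of the fixed base plate, 12 mm thick (axes as filter_mouth; plate from x = -125 to +65, y = -180 to +180 mm). Filter axis at y = -75 mm, valve at y = +90 mm. Pipe and fittings up to 65 mm above the bed. A gauge 44 mm across stands behind the pipe at x = +28 to +52, y = +20 mm, up to 112 mm above the bed.
- jar: Bystander: clear jar with a flat metal lid, 48 mm across, 60 mm tall. Origin: middle of its underside.
- spare_element: Bystander: white pleated filter element, 46 mm across, 58 mm tall, standing. Origin: middle of its underside.
- blank_flange: Bystander: round stepped steel blank, 60 mm across, 42 mm tall, no lugs and no grip bar. Origin: middle of its underside.
- solvent: Bystander: white squeeze bottle, 54 mm across, 135 mm tall. Origin: middle of its underside.
- wrench: Bystander: spanner 130 mm long, lying on the unit's base plate in front of the filter. Origin: middle of its underside.
- screwdriver: Bystander: screwdriver, 160 mm long, lying. Origin: middle of its underside.
- tweezers: Bystander: steel tweezers, 120 mm long, 6 mm thick, lying on the unit's base plate in front of the valve. Origin: middle of its underside.
- loupe: Bystander: black eyepiece loupe, 44 mm across, 34 mm tall, standing. Origin: middle of its underside.
Mind the look-alikes: they are no part of the job. Leave any green look-alike of the part that bears cap_grip alone.

How it is judged:
By the outcome, as a careful person would: the job done as asked, in the order asked, and still so for the second after the job is handed in, with the robot touching nothing.
It also fails if it takes over 64 s, if anything falls off the work surface, if the arm or the gripper's body presses on something with over 40 N, if the wrist force passes 120 N, or if a joint passes its speed limit or range.

## Working session

There is one attempt and no reset: what is moved stays moved. The work goes in short steps, Python scripts to look and compute and a tool call to move; the robot and the scene stay as the last step left them, time stands still between calls to the robot, and variables do not carry over. Pictures are saved under pics/ and viewed, at most 10 in all, crops included, and the job is handed in when it is done.

Besides the shell and the picture viewer there is one more tool, called after "Request:" as a command line: name --pt "numbers of a row" for each row, then --argument value for the rest. servo_tool: Moves the arm, as the interface text tells. Its arguments: {"type":"object","properties":{"plan":{"type":"array"},"squeeze":{"type":"number"}},"required":["plan"]}

```bash
mkdir -p pics; ls
python3 - <<'E'
from workcell import observe, optics
import cv2,numpy as np
s=observe();print(s['time'],s['tcp_pos'],s['tool_rot'],s['joints'],s['finger_gap'])
for n in("top","scene"):
    d=optics.get_image(n);cv2.imwrite(f'pics/{n}0.png',d['img']);np.savez(f'{n}0.npz',**d)
    print(n,d['mtx'],d['origin'],d['attitude'])
E
```

```text
pics
0.0 [ 0.15307223 -0.65721171  0.21790699] [[ 9.73938309e-01  2.26812982e-01 -2.05044768e-04]
 [ 2.26813068e-01 -9.73937662e-01  1.12394574e-03]
 [ 5.52246622e-05 -1.14116064e-03 -9.99999347e-01]] [-1.37976765e+00  1.16491383e-01  1.44225649e+00  1.20885706e-05
  1.58398722e+00 -3.77754204e-02] 1.0003926557251186
top [[486.47790615   0.         320.47662517]
 [  0.         486.47790615 194.6034287 ]
 [  0.           0.           1.        ]] [ 0.46803978 -0.10127273  1.33334449] [[ 0.00403353 -0.99815093  0.06065027]
 [-0.99998478 -0.00425445 -0.00351373]
 [ 0.00376527 -0.06063518 -0.99815289]]
scene [[452.02256265   0.         325.14753394]
 [  0.         452.02256265 196.00854677]
 [  0.           0.           1.        ]] [0.80257057 0.40905327 1.04913632] [[-0.91034646  0.35697778 -0.20937095]
 [ 0.41380063  0.79273415 -0.44759536]
 [ 0.00619391 -0.49410468 -0.86938035]]
```

View pics/top0.png

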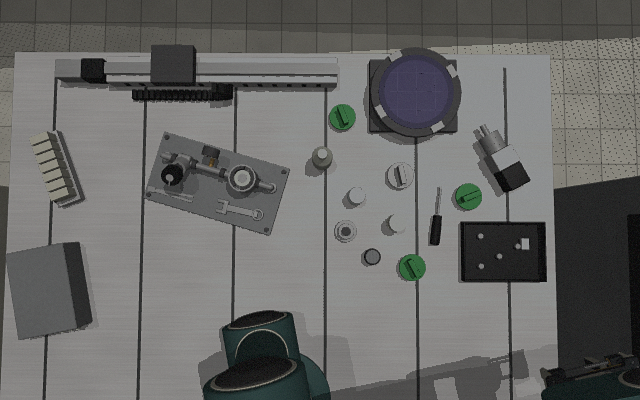

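View pics/scene0.png

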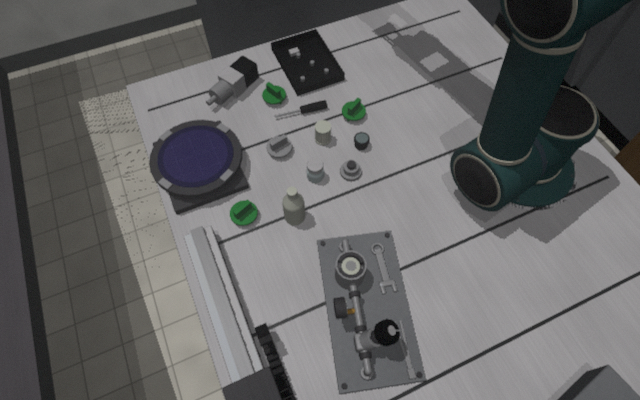

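Top view: the steel cap with a grip bar is at (399,176). Its green look-alikes are at (342,117), (467,196) and (412,267), and the blank flange with no bar is at (345,231). Only (399,176) is plain steel with a bar. The filter housing is at (242,179) and the black knob at (172,175). I'll confirm with a crop and measure.

```bash
cat > h.py <<'E'
import numpy as np,cv2
def cloud(d):
    z=d['range_z'];v,u=np.mgrid[:z.shape[0],:z.shape[1]];K=d['mtx']
    p=np.stack([(u-K[0,2])/K[0,0]*z,(v-K[1,2])/K[1,1]*z,z],-1)
    P=p@d['attitude'].T+d['origin'];P[z==0]=np.nan;return P
def ray(d,u,v,h):
    r=d['attitude']@np.linalg.solve(d['mtx'],[u,v,1.]);o=d['origin'];return o+r*(h-o[2])/r[2]
def proj(d,p):
    q=d['mtx']@(d['attitude'].T@(np.array(p)-d['origin']));return q[:2]/q[2]
def sel(P,c,r,lo,hi):
    m=(np.hypot(P[...,0]-c[0],P[...,1]-c[1])<r)&(P[...,2]>lo)&(P[...,2]<hi);return m
E
python3 - <<'E'
from h import *
D={n:dict(np.load(n+'0.npz')) for n in('top','scene')}
t=D['top']
for n,d in D.items():
    P=cloud(d)
    print(n,'table z',np.nanmedian(P[...,2][sel(P,(.45,-.15),.03,-.1,.1)]))
    c=ray(t,399,176,.05)[:2]
    m=sel(P,c,.05,.042,.08);q=P[m];print('cap bar',len(q),q.mean(0),cv2.minAreaRect((q[:,:2]*1000).astype(np.float32)))
    m=sel(P,c,.05,.03,.042);q=P[m]; print('flange',q.mean(0),cv2.minEnclosingCircle((q[:,:2]*1000).astype(np.float32)))
    c=ray(t,242,179,.085)[:2]
    m=sel(P,c,.05,.076,.1);q=P[m];print('rim',len(q),q.mean(0),np.median(q[:,2]),cv2.minEnclosingCircle((q[:,:2]*1000).astype(np.float32)))
    c=ray(t,172,175,.12)[:2]
    m=sel(P,c,.05,.09,.16)&(d['img'].max(-1)<60);q=P[m];print('knob',len(q),q.mean(0),q.min(0),q.max(0))
    m=sel(P,ray(t,218,183,0)[:2],.25,.006,.018);m=m.astype(np.uint8)
    m=cv2.morphologyEx(m,cv2.MORPH_OPEN,np.ones((3,3)))
    q=P[m>0];r=cv2.minAreaRect((q[:,:2]*1000).astype(np.float32));print('plate',len(q),r)
a=cv2.resize(t['img'][140:250,320:440],(480,440),interpolation=3);b=cv2.resize(D['scene']['img'][120:175,255:335],(320,220),interpolation=3)
b2=cv2.resize(D['scene']['img'][240:350,320:410],(320,391),interpolation=3)[:220]
o=np.zeros((440,800,3),np.uint8);o[:,:480]=a;o[:220,480:]=b;o[220:,480:]=b2;cv2.imwrite('pics/crop1.png',o)
E
```

```text
top table z 0.007685577378113484
cap bar 112 [ 0.60170501 -0.32066165  0.05062507] ((602.4249877929688, -321.3153076171875), (50.09668731689453, 15.268487930297852), 13.087679862976074)
flange [ 0.60175383 -0.3145177   0.0359236 ] ((600.627685546875, -315.0323791503906), 19.357646942138672)
rim 511 [0.58756761 0.09774517 0.08276157] 0.08277524024017158 ((587.9525756835938, 97.5991439819336), 36.03092956542969)
knob 326 [0.59250061 0.26400222 0.12374468] [0.56458074 0.2429547  0.09044586] [0.62308973 0.29411763 0.14076034]
plate 6065 ((579.8587646484375, 178.90737915039062), (361.87420654296875, 190.28187561035156), 73.72364044189453)
scene table z 0.008152231161665413
cap bar 90 [ 0.60656784 -0.31818776  0.04833197] ((604.9227294921875, -319.560791015625), (50.99890899658203, 15.359896659851074), 14.123550415039062)
flange [ 0.60898641 -0.31399025  0.03647445] ((605.814208984375, -318.7046203613281), 25.267553329467773)
rim 563 [0.59180704 0.09975599 0.08072533] 0.08124756154750823 ((591.2286987304688, 98.4860610961914), 36.12583541870117)
knob 486 [0.60152392 0.27050049 0.12081711] [0.56940073 0.24321183 0.09017706] [0.62614101 0.2950375  0.13685899]
plate 8474 ((647.4127197265625, 160.3258819580078), (360.0998229980469, 323.900634765625), 73.60933685302734)
```

View pics/crop1.png

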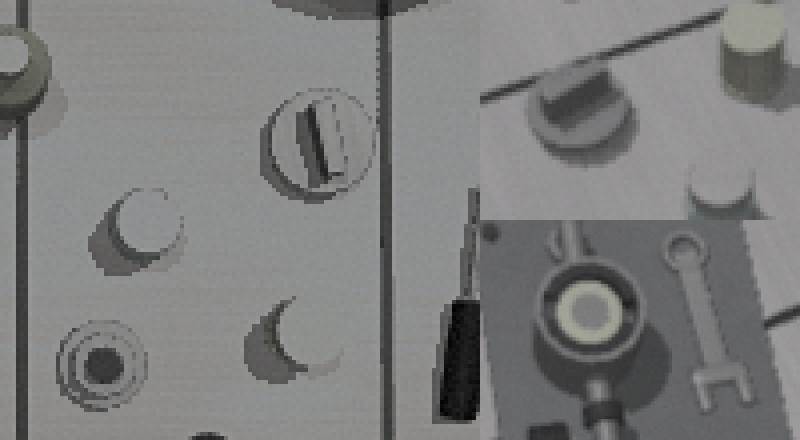

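Crop confirmed: the steel cap with its bar stands at top (399,176), and the filter mouth is open with its slots visible. I'll move over the cap with the tool turned half round, so the later clockwise turn fits joint 6.

```bash
cat >> h.py <<'E'
from scipy.spatial.transform import Rotation as R
from workcell import observe,optics,manip
def yawR(deg):
    a=np.radians(deg);x=np.array([np.cos(a),np.sin(a),0]);z=np.array([0,0,-1.]);return np.stack([x,np.cross(z,x),z],1)
def go(p,Rt):
    s=observe();T=s['tool_rot'];print('t',round(s['time'],2),'tcp',np.round(s['tcp_pos'],4),'j',np.round(s['joints'],2),'gap',round(s['finger_gap'],3),'F',np.round(s['contact_force'],1))
    print('rotvec',np.round(R.from_matrix(T.T@Rt).as_rotvec(),4),'shift',np.round(T.T@(np.array(p)-s['tcp_pos'])*1000,1))
def wrist():
    s=observe();d=optics.get_image('wrist');M=d['tool_from_camera'];d['attitude']=s['tool_rot']@M[:3,:3];d['origin']=s['tcp_pos']+s['tool_rot']@M[:3,3];return d
E
python3 -c "
from h import *
go([.58,-.32,.22],yawR(99)); print(wrist()['tool_from_camera'])"
```

```text
t 0.1 tcp [ 0.153  -0.6572  0.218 ] j [-1.38  0.12  1.44 -0.    1.58 -0.04] gap 0.997 F [-0.2 -0.6  0.4]
rotvec [-8.0000e-04 -8.0000e-04 -1.4991e+00] shift [ 492.3 -231.6   -1.8]
[[-9.16071272e-04 -9.66990250e-01 -2.54811729e-01  7.20250356e-02]
 [ 9.99999466e-01 -1.00788728e-03  2.29763318e-04 -1.39421005e-04]
 [-4.79000389e-04 -2.54811383e-01  9.66990657e-01 -1.66283555e-01]
 [ 0.00000000e+00  0.00000000e+00  0.00000000e+00  1.00000000e+00]]
```

Request:
servo_tool --pt "0 0 -1.5 492 -232 0 0.3" --pt "0 0 -1.5 492 -232 0 0.3" --pt "0 0 -1.5 492 -232 0 0.3" --pt "0 0 -1.5 492 -232 0 0.3" --pt "0 0 -1.5 492 -232 0 0.3" --pt "0 0 -1.5 492 -232 0 0.3" --pt "0 0 -1.5 492 -232 0 0.3" --pt "0 0 -1.5 492 -232 0 0.3" --pt "0 0 -1.5 492 -232 0 0.3" --pt "0 0 -1.5 492 -232 0 0.3" --pt "0 0 -1.5 492 -232 0 0.3" --pt "0 0 -1.5 492 -232 0 0.3"

```text
time: 1.15
tcp_pos: [0.5465, -0.3454, 0.2186]
tool_rot: [[-0.164, 0.987, -0.0], [0.987, 0.164, -0.0], [0.0, -0.0, -1.0]]
contact_force: [1.2, -0.2, 0.3]
finger_gap: 0.703
grasp_force: 0.0
```

```bash
python3 -c "
from h import *
go([.603,-.321,.16],yawR(193.5))"
```

```text
t 1.15 tcp [ 0.5465 -0.3454  0.2186] j [-0.6   0.05  1.51 -0.    1.58 -0.77] gap 0.703 F [ 1.2 -0.2  0.3]
rotvec [-0.0000e+00 -1.0000e-04 -1.6421e+00] shift [14.9 59.8 58.6]
```

Request:
servo_tool --pt "0 0 -1.64 15 60 58 0.3" --pt "0 0 -1.64 15 60 58 0.3" --pt "0 0 -1.64 15 60 58 0.3" --pt "0 0 -1.64 15 60 58 0.3" --pt "0 0 -1.64 15 60 58 0.3" --pt "0 0 -1.64 15 60 58 0.3" --pt "0 0 -1.64 15 60 58 0.3" --pt "0 0 -1.64 15 60 58 0.3" --pt "0 0 -1.64 15 60 58 0.3" --pt "0 0 -1.64 15 60 58 0.3" --pt "0 0 -1.64 15 60 58 0.3" --pt "0 0 -1.64 15 60 58 0.3"

```text
time: 2.15
tcp_pos: [0.602, -0.3228, 0.1603]
tool_rot: [[-0.996, -0.093, -0.0], [-0.093, 0.996, 0.0], [0.0, 0.0, -1.0]]
contact_force: [-0.9, 0.2, 0.7]
finger_gap: 0.699
grasp_force: 0.0
```

Run:
```python
from h import *
go([.603,-.321,.16],yawR(193.5))
d=wrist();cv2.imwrite('pics/w1.png',d['img']);P=cloud(d);np.savez('w1.npz',**d)
print('table',np.nanpercentile(P[...,2],[10,50]))
c=(.603,-.321)
m=sel(P,c,.05,.045,.07);q=P[m];print('bar',len(q),q.mean(0),cv2.minAreaRect((q[:,:2]*1000).astype(np.float32)))
m=sel(P,c,.05,.017,.03);q=P[m];print('flange',len(q),np.median(q[:,2]),cv2.minEnclosingCircle((q[:,:2]*1000).astype(np.float32)))
```

```text
t 2.15 tcp [ 0.602  -0.3228  0.1603] j [-0.53  0.15  1.49  0.    1.49 -2.19] gap 0.699 F [-0.9  0.2  0.7]
rotvec [ 0.0004 -0.0004 -0.1422] shift [-1.2  1.7  0.3]
table [-0.00040724  0.01231154]
bar 644 [ 0.60422387 -0.32341606  0.0519208 ] ((605.7439575195312, -323.1779479980469), (50.21017074584961, 13.969293594360352), 12.293063163757324)
flange 2343 0.022163328421761885 ((605.3009033203125, -323.45123291015625), 35.7008171081543)
```

View pics/w1.png

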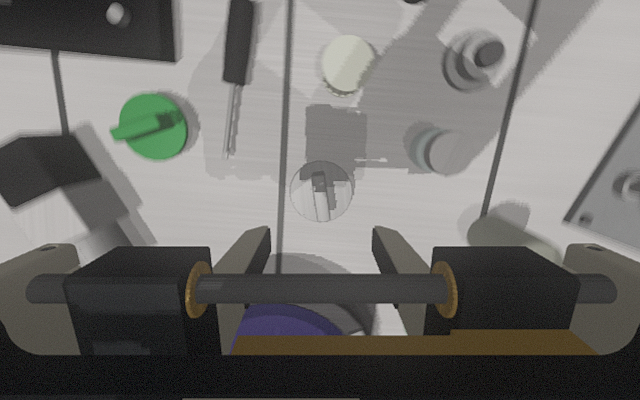

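The wrist view shows the steel cap at (321,190), between the finger axes. Wrist depth puts it at (0.6055, -0.3233), with the bar at about 12.4°.

```bash
python3 -c "
from h import *
go([.6055,-.3233,.026],yawR(192.4))"
```

```text
t 2.2 tcp [ 0.602  -0.3229  0.1603] j [-0.53  0.15  1.49 -0.    1.49 -2.2 ] gap 0.702 F [-0.2 -0.2 -0.3]
rotvec [ 0.0003 -0.0004 -0.1127] shift [ -3.5  -0.8 134.3]
```

Request:
servo_tool --pt "0 0 -0.113 -3.5 -0.8 35 0.3" --pt "0 0 -0.113 -3.5 -0.8 60 0.3" --pt "0 0 -0.113 -3.5 -0.8 85 0.3" --pt "0 0 -0.113 -3.5 -0.8 105 0.3" --pt "0 0 -0.113 -3.5 -0.8 120 0.3" --pt "0 0 -0.113 -3.5 -0.8 130 0.3" --pt "0 0 -0.113 -3.5 -0.8 134 0.3" --pt "0 0 -0.113 -3.5 -0.8 134 0.3" --pt "0 0 -0.113 -3.5 -0.8 134 1" --pt "0 0 -0.113 -3.5 -0.8 134 1" --pt "0 0 -0.113 -3.5 -0.8 134 1" --pt "0 0 -0.113 -3.5 -0.8 134 1" --squeeze 40

```text
time: 3.2
tcp_pos: [0.6059, -0.3236, 0.0275]
tool_rot: [[-0.98, -0.199, 0.001], [-0.199, 0.98, -0.001], [-0.001, -0.001, -1.0]]
contact_force: [-0.2, 0.2, -0.6]
finger_gap: 0.462
grasp_force: 0.0
```

Request:
servo_tool --pt "0 0 0 0 0 0 1" --pt "0 0 0 0 0 0 1" --pt "0 0 0 0 0 0 1" --pt "0 0 0 0 0 0 1" --pt "0 0 0 0 0 0 1"

```text
time: 3.62
tcp_pos: [0.6056, -0.3233, 0.0266]
tool_rot: [[-0.98, -0.199, -0.0], [-0.199, 0.98, 0.0], [0.0, 0.0, -1.0]]
contact_force: [0.3, 0.3, 1.3]
finger_gap: 0.147
grasp_force: 40.0
```

Gripped: opening 13.7 mm at 40 N. Next I'll lift and carry it to a spot beside the housing with the wrist camera above the mouth.

```bash
python3 -c "
from h import *
go([.653,.067,.205],yawR(153.7))"
```

```text
t 3.62 tcp [ 0.6056 -0.3233  0.0266] j [-0.53  0.25  1.61  0.    1.28 -2.3 ] gap 0.147 F [0.3 0.3 1.3]
rotvec [ 1.000e-04 -1.000e-04  6.592e-01] shift [-124.1  373.1 -178.4]
```

Request:
servo_tool --pt "0 0 0 0 0 -15 1" --pt "0 0 0 0 0 -50 1" --pt "0 0 0 0 0 -90 1" --pt "0 0 0 0 0 -130 1" --pt "0 0 0 0 0 -165 1" --pt "0 0 0.1 0 0 -178 1" --pt "0 0 0.2 -8 25 -178 1" --pt "0 0 0.3 -21 62 -178 1" --pt "0 0 0.4 -34 101 -178 1" --pt "0 0 0.5 -47 140 -178 1" --pt "0 0 0.6 -60 179 -178 1" --pt "0 0 0.659 -73 218 -178 1"

```text
time: 4.62
tcp_pos: [0.6335, -0.0933, 0.2059]
tool_rot: [[-0.894, 0.448, 0.001], [0.448, 0.894, -0.0], [-0.001, 0.0, -1.0]]
contact_force: [0.7, 0.0, -1.3]
finger_gap: 0.148
grasp_force: 40.0
```

```bash
python3 -c "
from h import *
go([.653,.067,.205],yawR(153.7))"
```

```text
t 4.62 tcp [ 0.6335 -0.0933  0.2059] j [-0.19  0.04  1.54 -0.    1.56 -1.29] gap 0.148 F [ 0.7  0.  -1.3]
rotvec [ 0.0002  0.0007 -0.0057] shift [ 54.4 152.1   0.9]
```

Request:
servo_tool --pt "0 0 0 13 36 0 1" --pt "0 0 0 26 73 0 1" --pt "0 0 0 39 110 0 1" --pt "0 0 0 49 138 0 1" --pt "0 0 0 54 152 0 1" --pt "0 0 0 54 152 0 1" --pt "0 0 0 54 152 0 1" --pt "0 0 0 54 152 0 1"

```text
time: 5.28
tcp_pos: [0.6527, 0.0639, 0.205]
tool_rot: [[-0.896, 0.443, 0.0], [0.443, 0.896, -0.0], [-0.0, -0.0, -1.0]]
contact_force: [-0.5, -0.4, -1.8]
finger_gap: 0.15
grasp_force: 40.0
```

Run:
```python
from h import *
go([.653,.067,.205],yawR(153.7))
d=wrist();cv2.imwrite('pics/w2.png',d['img']);P=cloud(d);np.savez('w2.npz',**d)
print(d['mtx'])
for t in (.076,.080):
    m=sel(P,(.59,.098),.05,t,.095);q=P[m];print('rim',len(q),np.median(q[:,2]),cv2.minEnclosingCircle((q[:,:2]*1000).astype(np.float32)))
m=sel(P,(.64,.256),.07,.09,.16);q=P[m];print('knob',len(q), q.mean(0) if len(q) else 0)
# held cap: nearest pts
s=observe();Q=(P-s['tcp_pos'])@s['tool_rot']
```

```text
t 5.28 tcp [0.6527 0.0639 0.205 ] j [ 0.06  0.08  1.5  -0.    1.56 -1.05] gap 0.15 F [-0.5 -0.4 -1.8]
rotvec [-0.0003  0.0003 -0.0004] shift [1.1 3.  0. ]
[[276.73516312   0.         320.94018648]
 [  0.         276.73516312 198.76635559]
 [  0.           0.           1.        ]]
rim 3478 0.08427919826117991 ((590.9539794921875, 96.59131622314453), 35.69941329956055)
rim 2315 0.08497875571055713 ((590.9539794921875, 96.59131622314453), 35.69941329956055)
knob 4756 [0.60033094 0.25839643 0.12051647]
```

View pics/w2.png

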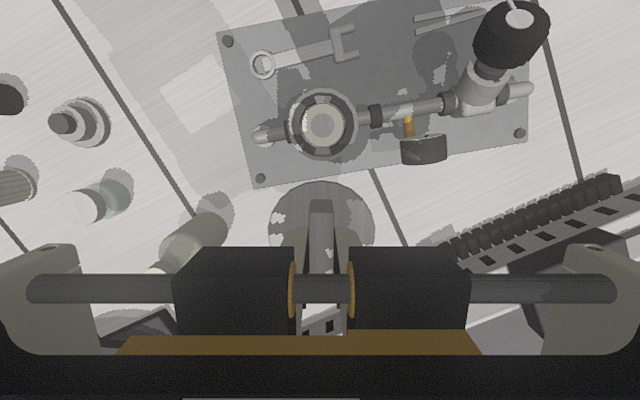

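The wrist view shows the mouth at (323,125), its slots at (321,97) and (320,155) in line with the tool's x, the knob top at (520,20), and the held cap at (320,215). Next I'll refine the rim, the unit's yaw, the held cap's offset and the knob axis.

Run:
```python
from h import *
from scipy.optimize import least_squares
d=dict(np.load('w2.npz'));P=cloud(d);s=observe()
def circ(q):
    return least_squares(lambda c:np.hypot(q[:,0]-c[0],q[:,1]-c[1])-c[2],[*q[:,:2].mean(0),.03],loss='soft_l1',f_scale=.001).x
c=(.591,.0966)
m=sel(P,c,.05,.082,.09);cn,_=cv2.findContours(m.astype(np.uint8),0,1)
cn=max(cn,key=cv2.contourArea)[:,0];print('outer',circ(np.array([P[v,u] for u,v in cn])))
cl=circ(np.array([P[v,u] for u,v in cn]))[:2]
# ray-cast version
q=np.array([ray(d,u,v,.085) for u,v in cn]);print('outer ray',circ(q))
# slots: pixels in annulus 25..28.5mm on plane z=.085 : fraction deep vs angle
c0=circ(q)[:2]
A=np.radians(np.arange(0,360,2));
low=[]
for a in A:
    zz=[]
    for r in(.0255,.0265,.0275):
        u,v=proj(d,[c0[0]+r*np.cos(a),c0[1]+r*np.sin(a),.085]);zz.append(P[int(round(v)),int(round(u)),2])
    low.append(np.nanmean(zz))
low=np.array(low);print('slot angles',np.degrees(A)[low<.078])
k=(low<.078);print('slot axis',np.degrees(np.angle(np.mean(np.exp(2j*A[k]))))/2)
# plate
m=sel(P,(.6,.17),.25,.008,.016).astype(np.uint8);m=cv2.morphologyEx(m,cv2.MORPH_OPEN,np.ones((5,5)))
n,l,st,ce=cv2.connectedComponentsWithStats(m);i=1+np.argmax(st[1:,4]);q=P[l==i];print('plate',cv2.minAreaRect((q[:,:2]*1000).astype(np.float32)))
# held flange in tool frame
Q=(P-s['tcp_pos'])@s['tool_rot']
m=(np.abs(Q[...,0])<.05)&(np.abs(Q[...,1])<.05)&(np.abs(Q[...,2]-.005)<.012);v,u=np.nonzero(m)
q=Q[m];print('held z',np.percentile(q[:,2],[5,50,95]));
h,e=np.histogram(q[:,2],24);print(h)
m&=(np.abs(Q[...,2]-.0045)<.004);q=Q[m];f=q[q[:,0]>.012];print(len(f),np.median(f[:,2]),'ymin/max',f[:,1].min(),f[:,1].max(),'xmax',f[:,0].max())
hull=cv2.convexHull((f[:,:2]*1000).astype(np.float32))[:,0]/1000;hh=hull[hull[:,0]>.014];print('held flange circ',circ(hh))
# knob
K=P[sel(P,(.60,.26),.07,.09,.16)]
n0=np.array([-np.sin(np.radians(35))*np.cos(np.radians(-16.3)),-np.sin(np.radians(35))*np.sin(np.radians(-16.3)),np.cos(np.radians(35))])
hgt=K@n0;top=K[hgt>hgt.max()-.004];U,S,V=np.linalg.svd(top-top.mean(0));nn=V[2]*np.sign(V[2][2]);print('knob top',len(top),top.mean(0),'normal',nn,'n0',n0,'lean',np.degrees(np.arccos(nn[2])),'dir',np.degrees(np.arctan2(-nn[1],-nn[0])))
```

```text
outer [0.59080614 0.09663317 0.03480501]
outer ray [0.59081147 0.09663627 0.03481624]
slot angles [136. 138. 140. 142. 144. 146. 148. 150. 152. 154. 156. 158. 160. 162.
 164. 166. 168. 170. 238. 318. 320. 322. 324. 326. 328. 330. 332. 334.
 336. 338. 340. 342. 344. 346. 348. 350.]
slot axis -26.341379027861482
plate ((575.85888671875, 150.5521240234375), (305.9472961425781, 190.02786254882812), 73.42878723144531)
held z [0.00280381 0.00424166 0.00553547]
[  14   15   24   20   13   20    9   15   10    3   11    5    5   36
  356 1353 1367  482   92   32   19   10   17    6]
2426 0.004301155096730356 ymin/max -0.03222809386866929 0.03396449706940941 xmax 0.03620537755220085
held flange circ [0.00050146 0.00086941 0.03563651]
knob top 2189 [0.58820471 0.26824419 0.12684713] normal [-0.54559681  0.15535351  0.82352256] n0 [-0.5505217   0.16098381  0.81915204] lean 34.561013574086225 dir -15.89379988575574
```

```bash
python3 -c "
from h import *
go([.5908,.0957,.118],yawR(153.7))"
```

```text
t 5.33 tcp [0.6527 0.0636 0.2049] j [ 0.06  0.08  1.5  -0.    1.56 -1.05] gap 0.147 F [-0.1  0.6 -2. ]
rotvec [-0.0002  0.0002 -0.001 ] shift [69.7  1.3 86.9]
```

Request:
servo_tool --pt "0 0 0 25 0.5 0 1" --pt "0 0 0 50 1 0 1" --pt "0 0 0 64 1.3 10 1" --pt "0 0 0 69.7 1.3 35 1" --pt "0 0 0 69.7 1.3 60 1" --pt "0 0 0 69.7 1.3 78 1" --pt "0 0 0 69.7 1.3 85 1" --pt "0 0 0 69.7 1.3 87 1" --pt "0 0 0 69.7 1.3 87 1" --pt "0 0 0 69.7 1.3 87 1"

```text
time: 6.17
tcp_pos: [0.5914, 0.0966, 0.1191]
tool_rot: [[-0.896, 0.443, 0.001], [0.443, 0.896, 0.0], [-0.001, 0.001, -1.0]]
contact_force: [0.4, -0.3, -2.5]
finger_gap: 0.148
grasp_force: 40.0
```

Run:
```python
from h import *
go([.5908,.0957,.118],yawR(153.7))
a=optics.get_image('top')['img'];s=optics.get_image('scene')['img'];w=optics.get_image('wrist')['img']
o=np.zeros((500,800,3),np.uint8);o[:,:400]=cv2.resize(s[220:320,300:380],(400,500),interpolation=3);o[:,400:]=cv2.resize(w[60:310,220:420],(400,500),interpolation=3)
cv2.imwrite('pics/pre.png',o)
```

```text
t 6.17 tcp [0.5914 0.0966 0.1191] j [ 0.12 -0.    1.73 -0.    1.41 -0.99] gap 0.148 F [ 0.4 -0.3 -2.5]
rotvec [ 0.0008  0.0013 -0.0004] shift [ 0.2 -1.1  1.1]
```

View pics/pre.png

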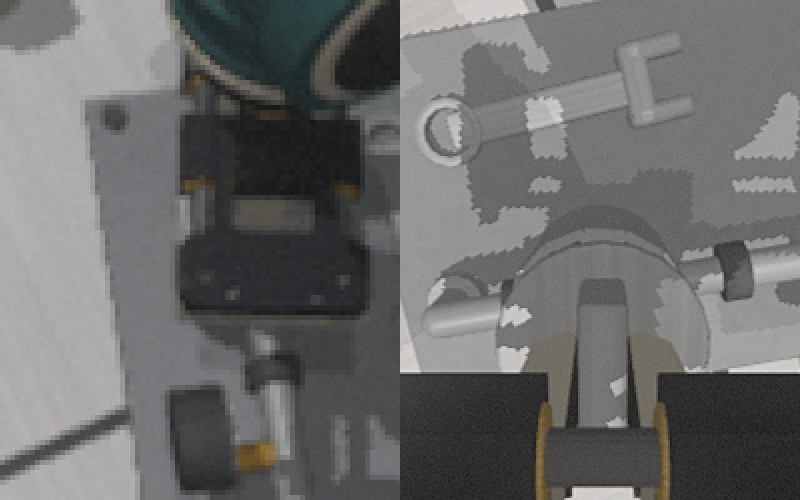

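The cap is poised over the housing, and the flange and housing are concentric in the wrist view. I'll lower it gently.

Request:
servo_tool --pt "0 0 0 0.2 -0.8 3 1" --pt "0 0 0 0.2 -0.8 6 1" --pt "0 0 0 0.2 -0.8 8 1" --pt "0 0 0 0.2 -0.8 10 1" --pt "0 0 0 0.2 -0.8 11 1" --pt "0 0 0 0.2 -0.8 11 1" --pt "0 0 0 0.2 -0.8 11 1"

```text
time: 6.9
tcp_pos: [0.5902, 0.0964, 0.1066]
tool_rot: [[-0.897, 0.443, -0.0], [0.443, 0.897, -0.0], [0.0, -0.0, -1.0]]
contact_force: [0.1, 0.1, -2.0]
finger_gap: 0.152
grasp_force: 40.0
```

Request:
servo_tool --pt "0 0 0 0 0 2 1" --pt "0 0 0 0 0 4 1" --pt "0 0 0 0 0 5 1" --pt "0 0 0 0 0 5 1" --pt "0 0 0 0 0 5 1"

```text
time: 7.32
tcp_pos: [0.5905, 0.0964, 0.1021]
tool_rot: [[-0.897, 0.443, 0.001], [0.443, 0.897, 0.0], [-0.001, 0.0, -1.0]]
contact_force: [-0.2, 1.0, 4.3]
finger_gap: 0.148
grasp_force: 40.0
```

The lugs are in and the force rise matches the spring (~6 N). I'll push down to the rim.

Request:
servo_tool --pt "0 0 0 0 0 2 1" --pt "0 0 0 0 0 4 1" --pt "0 0 0 0 0 5 1" --pt "0 0 0 0 0 5 1" --pt "0 0 0 0 0 5 1"

```text
time: 7.73
tcp_pos: [0.5905, 0.0964, 0.0973]
tool_rot: [[-0.897, 0.443, 0.001], [0.443, 0.897, 0.0], [-0.001, 0.0, -1.0]]
contact_force: [-1.3, 1.7, 8.2]
finger_gap: 0.151
grasp_force: 40.0
```

Request:
servo_tool --pt "0 0 0 0 0 0.5 1" --pt "0 0 0 0 0 0.8 1" --pt "0 0 0 0 0 0.8 1" --pt "0 0 0 0 0 0.8 1"

```text
time: 8.07
tcp_pos: [0.5905, 0.0964, 0.0966]
tool_rot: [[-0.897, 0.443, 0.001], [0.443, 0.897, 0.0], [-0.001, 0.001, -1.0]]
contact_force: [-1.2, -0.1, 8.5]
finger_gap: 0.147
grasp_force: 40.0
```

Request:
servo_tool --pt "0 0 0.12 0 0 0 1" --pt "0 0 0.24 0 0 0 1" --pt "0 0 0.36 0 0 0 1" --pt "0 0 0.48 0 0 0 1" --pt "0 0 0.6 0 0 0 1" --pt "0 0 0.72 0 0 0 1" --pt "0 0 0.84 0 0 0 1" --pt "0 0 0.96 0 0 0 1" --pt "0 0 1.08 0 0 0 1" --pt "0 0 1.2 0 0 0 1" --pt "0 0 1.3 0 0 0 1" --pt "0 0 1.4 0 0 0 1"

```text
time: 9.07
tcp_pos: [0.5907, 0.0963, 0.0967]
tool_rot: [[0.289, 0.957, 0.001], [0.957, -0.289, -0.0], [0.0, 0.001, -1.0]]
contact_force: [0.2, -1.4, 7.6]
finger_gap: 0.145
grasp_force: 40.0
```

```bash
python3 -c "
from h import *
go([.5905,.0964,.0966],yawR(73.7));print(observe()['moment'])"
```

```text
t 9.07 tcp [0.5907 0.0963 0.0967] j [ 0.12  0.01  1.75 -0.    1.38  0.41] gap 0.145 F [ 0.2 -1.4  7.6]
rotvec [ 0.0013 -0.0004 -0.0086] shift [ 0.  -0.2  0.1]
[-0.19467101  0.04817532  0.08265057]
```

Request:
servo_tool --pt "0 0 0 0 0 -2 1" --pt "0 0 0 0 0 -4 1" --pt "0 0 0 0 0 -4.5 1" --pt "0 0 0 0 0 -4.5 1" --pt "0 0 0 0 0 -4.5 1"

```text
time: 9.48
tcp_pos: [0.5906, 0.0963, 0.1009]
tool_rot: [[0.284, 0.959, 0.001], [0.959, -0.284, 0.0], [0.0, 0.001, -1.0]]
contact_force: [0.7, 0.3, 5.0]
finger_gap: 0.147
grasp_force: 40.0
```

Request:
servo_tool --pt "0 0 0 0 0 0 0.35" --pt "0 0 0 0 0 0 0.35" --pt "0 0 0 0 0 0 0.35" --pt "0 0 0 0 0 0 0.35" --pt "0 0 0 0 0 0 0.35" --pt "0 0 0 0 0 0 0.35"

```text
time: 9.98
tcp_pos: [0.5902, 0.0964, 0.1002]
tool_rot: [[0.284, 0.959, -0.0], [0.959, -0.284, -0.0], [-0.0, -0.0, -1.0]]
contact_force: [0.1, 0.7, 0.2]
finger_gap: 0.528
grasp_force: 0.0
```

Request:
servo_tool --pt "0 0 0 0 0 -10 0.35" --pt "0 0 0 0 0 -35 0.35" --pt "0 0 0 0 0 -70 0.35" --pt "0 0 0 0 0 -100 0.35" --pt "0 0 0 0 0 -120 0.35" --pt "0 0 0 0 0 -120 0.35" --pt "0 0 0 0 0 -120 0.35"

```text
time: 10.57
tcp_pos: [0.5907, 0.0964, 0.2222]
tool_rot: [[0.284, 0.959, 0.003], [0.959, -0.284, 0.0], [0.001, 0.002, -1.0]]
contact_force: [0.3, -0.7, -1.2]
finger_gap: 0.652
grasp_force: 0.0
```

Run:
```python
from h import *
go([.5905,.0964,.0966],yawR(73.7))
d=wrist();P=cloud(d);np.savez('w3.npz',**d)
m=sel(P,(.591,.097),.045,.115,.14);q=P[m];print('bar top',len(q),np.median(q[:,2]),cv2.minAreaRect((q[:,:2]*1000).astype(np.float32)))
m=sel(P,(.591,.097),.045,.088,.105);q=P[m];print('flange',len(q),np.median(q[:,2]),cv2.minEnclosingCircle((q[:,:2]*1000).astype(np.float32)))
w=d['img'];cv2.imwrite('pics/seat.png',w)
```

```text
t 10.57 tcp [0.5907 0.0964 0.2222] j [ 0.12 -0.05  1.61 -0.    1.58  0.41] gap 0.652 F [ 0.3 -0.7 -1.2]
rotvec [ 0.0024 -0.001  -0.0035] shift [ -0.2  -0.5 125.6]
bar top 701 0.12706250253835633 ((592.5468139648438, 98.587158203125), (49.40792465209961, 13.047024726867676), 73.2645492553711)
flange 2582 0.09716034742854138 ((592.2047729492188, 98.12774658203125), 35.90787124633789)
```

View pics/seat.png

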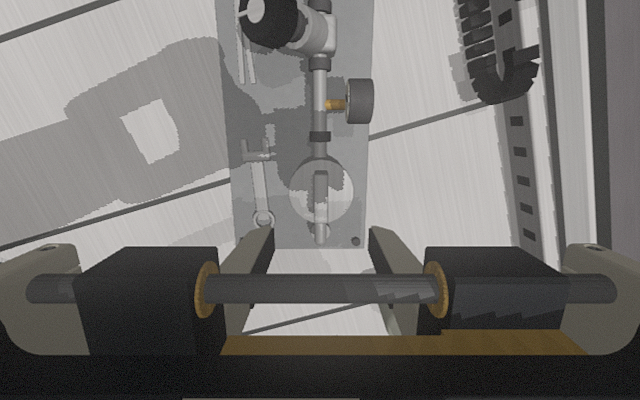

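The cap is seated: bar top 127.1 mm (expected 127) and bar at 73.3°, in line with the pipe. The wrist image shows it at (320,195). Next is the knob, from a standoff along its stem.

```bash
cat >> h.py <<'E'
n0=np.array([-.5736*.959,.5736*.282,.8192]);mid=np.array([.5962,.2669,.1145])
def kR(y):
    A=yawR(y);v=np.cross([0,0,1.],n0);return R.from_rotvec(v/np.linalg.norm(v)*np.radians(35)).as_matrix()@A
E
python3 -c "
from h import *
go(mid+n0*.08,kR(34))"
```

```text
t 10.62 tcp [0.5902 0.0964 0.2206] j [ 0.12 -0.05  1.61  0.    1.58  0.41] gap 0.653 F [ 0.5 -0.8 -0.6]
rotvec [-0.5855  0.2113  0.6675] shift [165.1 -88.5  40.6]
```

Request:
servo_tool --pt "-0.08 0.03 0.09 25 -13 0 0.2" --pt "-0.16 0.06 0.18 50 -27 0 0.2" --pt "-0.24 0.09 0.27 75 -40 0 0.2" --pt "-0.32 0.12 0.36 100 -54 5 0.2" --pt "-0.4 0.14 0.46 125 -67 15 0.2" --pt "-0.48 0.17 0.55 150 -80 28 0.2" --pt "-0.56 0.2 0.64 165 -88 38 0.2" --pt "-0.586 0.211 0.668 165 -88.5 40.5 0.2" --pt "-0.586 0.211 0.668 165 -88.5 40.5 0.2" --pt "-0.586 0.211 0.668 165 -88.5 40.5 0.2" --pt "-0.586 0.211 0.668 165 -88.5 40.5 0.2"

```text
time: 11.53
tcp_pos: [0.5523, 0.2795, 0.1799]
tool_rot: [[0.718, 0.429, 0.548], [0.594, -0.788, -0.162], [0.363, 0.442, -0.82]]
contact_force: [0.3, 0.0, 0.2]
finger_gap: 0.8
grasp_force: 0.0
```

Run:
```python
from h import *
from scipy.optimize import least_squares
go(mid+n0*.08,kR(34))
s=observe();d=wrist();P=cloud(d);cv2.imwrite('pics/k1.png',d['img'])
K=P[(np.linalg.norm(P-mid,axis=-1)<.045)];h=(K-mid)@n0
print(len(K),np.percentile(h,[50,90,97,99.5]))
top=K[(h>.009)&(h<.02)];U,S,V=np.linalg.svd(top-top.mean(0));nn=V[2]*np.sign(V[2][2])
e1=np.cross(n0,[0,0,1]);e1/=np.linalg.norm(e1);e2=np.cross(n0,e1)
q=np.stack([(top-mid)@e1,(top-mid)@e2],1)
(cx,cy),r=cv2.minEnclosingCircle((q*1000).astype(np.float32));print('top n',nn,n0,'off mm',cx,cy,r,'mean',q.mean(0)*1000,'h',np.median((top-mid)@n0))
print('centre',mid+(e1*cx+e2*cy)/1000)
```

```text
t 11.53 tcp [0.5523 0.2795 0.1799] j [ 0.65 -0.22  1.91 -0.54  1.12  1.79] gap 0.8 F [0.3 0.  0.2]
rotvec [-0.0012  0.0018  0.0039] shift [ 0.2 -0.3 -0.3]
2514 [0.01456201 0.01588445 0.01644049 0.0170346 ]
top n [-0.53308508  0.1728384   0.82821929] [-0.5500824  0.1617552  0.8192   ] off mm 1.0692869424819946 1.4786224365234375 25.16581153869629 mean [2.15896678 0.57860611] h 0.014701724624018198
centre [0.59533957 0.26826757 0.1136522 ]
```

View pics/k1.png

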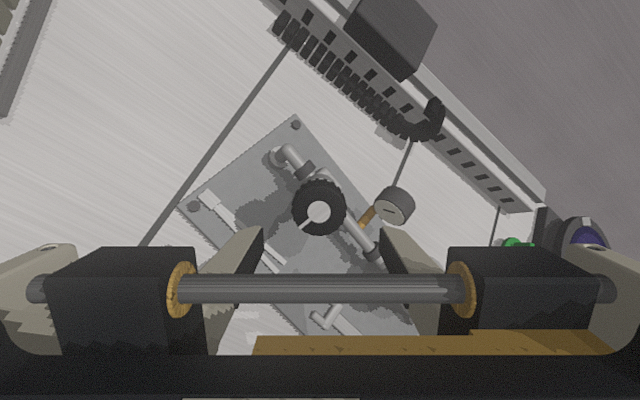

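The knob is at (319,208), centred between the fingers. I'll approach along the stem.

```bash
python3 -c "
from h import *
c=np.array([.5953,.2682,.1137])
T=kR(34);print(T.T@(c-mid)*1000)
go(c-n0*.018,T)"
```

```text
[-0.16990338 -1.76312341 -0.05028584]
t 11.58 tcp [0.5528 0.2791 0.1804] j [ 0.65 -0.22  1.91 -0.54  1.12  1.79] gap 0.8 F [ 0.6 -0.  -0.3]
rotvec [-0.0006  0.0014  0.002 ] shift [-0.2 -2.7 97.8]
```

Request:
servo_tool --pt "0 0 0 0 -2.5 20 0.2" --pt "0 0 0 0 -2.5 45 0.2" --pt "0 0 0 0 -2.5 65 0.2" --pt "0 0 0 0 -2.5 80 0.2" --pt "0 0 0 0 -2.5 91 0.2" --pt "0 0 0 0 -2.5 97 0.2" --pt "0 0 0 0 -2.5 97 0.2" --pt "0 0 0 0 -2.5 97 0.2"

```text
time: 12.25
tcp_pos: [0.6049, 0.2656, 0.0999]
tool_rot: [[0.719, 0.425, 0.55], [0.591, -0.79, -0.163], [0.365, 0.442, -0.819]]
contact_force: [0.0, 0.7, 0.3]
finger_gap: 0.799
grasp_force: 0.0
```

Request:
servo_tool --pt "0 0 0 0 0 0 1" --pt "0 0 0 0 0 0 1" --pt "0 0 0 0 0 0 1" --pt "0 0 0 0 0 0 1" --pt "0 0 0 0 0 0 1" --pt "0 0 0 0 0 0 1" --squeeze 15

```text
time: 12.75
tcp_pos: [0.6047, 0.2659, 0.0998]
tool_rot: [[0.719, 0.425, 0.551], [0.591, -0.79, -0.163], [0.366, 0.443, -0.819]]
contact_force: [-2.2, -2.9, 4.9]
finger_gap: 0.513
grasp_force: 15.0
```

```bash
python3 -c "
from h import *
c=np.array([.5953,.2682,.1137])
go(c-n0*.018,kR(34));s=observe();print(s['tool_rot'].T@s['contact_force'],s['tool_rot'].T@s['moment'])"
```

```text
t 12.75 tcp [0.6047 0.2659 0.0998] j [ 0.58 -0.08  1.93 -0.57  0.95  1.81] gap 0.513 F [-2.2 -2.9  4.9]
rotvec [ 0.0009  0.0002 -0.0003] shift [-0.3  0.3  1.1]
[-1.50950365  3.50761712 -4.76292872] [-0.39257058 -0.41021615 -0.0612876 ]
```

Closed on the knob at 47.7 mm with little side force. Now a firm grip and the anticlockwise twist.

Request:
servo_tool --pt "0 0 0 0 0.5 0 1" --pt "0 0 0 0 0.5 0 1" --pt "0 0 -0.05 0 0.5 0 1" --pt "0 0 -0.1 0 0.5 0 1" --pt "0 0 -0.15 0 0.5 0 1" --pt "0 0 -0.2 0 0.5 0 1" --pt "0 0 -0.25 0 0.5 0 1" --pt "0 0 -0.3 0 0.5 0 1" --pt "0 0 -0.35 0 0.5 0 1" --pt "0 0 -0.4 0 0.5 0 1" --pt "0 0 -0.45 0 0.5 0 1" --pt "0 0 -0.5 0 0.5 0 1" --squeeze 50

```text
time: 13.75
tcp_pos: [0.6042, 0.2664, 0.0992]
tool_rot: [[0.425, 0.72, 0.549], [0.899, -0.408, -0.161], [0.108, 0.562, -0.82]]
contact_force: [-7.4, 6.1, 1.9]
finger_gap: 0.506
grasp_force: 50.0
```

```bash
python3 -c "
from h import *
c=np.array([.5953,.2682,.1137])
go(c-n0*.018,kR(34));s=observe();print(s['tool_rot'].T@s['contact_force'],s['tool_rot'].T@s['moment'],s['grasp_force'])"
```

```text
t 13.75 tcp [0.6042 0.2664 0.0992] j [ 0.58 -0.08  1.93 -0.56  0.95  1.31] gap 0.506 F [-7.4  6.1  1.9]
rotvec [-1.500e-03  1.000e-04  5.021e-01] shift [-0.6  1.1  0.9]
[ 2.52375449 -6.70605539 -6.62904266] [ 1.76236382  0.26594909 -0.06380484] 50.00241816043854
```

It broke loose: the turning moment has dropped. I'll keep turning to the stop.

Request:
servo_tool --pt "0 0 -0.1 0 0 0 1" --pt "0 0 -0.2 0 0 0 1" --pt "0 0 -0.3 0 0 0 1" --pt "0 0 -0.4 0 0 0 1" --pt "0 0 -0.5 0 0 0 1" --pt "0 0 -0.6 0 0 0 1" --pt "0 0 -0.7 0 0 0 1" --pt "0 0 -0.8 0 0 0 1" --pt "0 0 -0.9 0 0 0 1" --pt "0 0 -1.0 0 0 0 1" --pt "0 0 -1.1 0 0 0 1" --pt "0 0 -1.2 0 0 0 1" --squeeze 30

```text
time: 14.75
tcp_pos: [0.6025, 0.2659, 0.0978]
tool_rot: [[-0.519, 0.658, 0.546], [0.704, 0.691, -0.163], [-0.484, 0.3, -0.822]]
contact_force: [-31.0, 3.9, 7.2]
finger_gap: 0.506
grasp_force: 30.0
```

Request:
servo_tool --pt "0 0 -0.1 0 0 0 1" --pt "0 0 -0.2 0 0 0 1" --pt "0 0 -0.3 0 0 0 1" --pt "0 0 -0.4 0 0 0 1" --pt "0 0 -0.5 0 0 0 1" --pt "0 0 -0.6 0 0 0 1" --pt "0 0 -0.66 0 0 0 1" --pt "0 0 -0.7 0 0 0 1" --pt "0 0 -0.7 0 0 0 1"

```text
time: 15.5
tcp_pos: [0.6021, 0.2646, 0.0977]
tool_rot: [[-0.821, 0.172, 0.545], [0.095, 0.982, -0.166], [-0.563, -0.084, -0.822]]
contact_force: [-38.5, -6.1, 12.0]
finger_gap: 0.51
grasp_force: 30.0
```

```bash
python3 -c "
from h import *
c=np.array([.5953,.2682,.1137])
go(c-n0*.018,kR(34));s=observe();print(s['tool_rot'].T@s['contact_force'],s['tool_rot'].T@s['moment'],s['grasp_force'])"
```

```text
t 15.5 tcp [0.6021 0.2646 0.0977] j [ 0.58 -0.08  1.93 -0.56  0.95 -0.59] gap 0.51 F [-38.5  -6.1  12. ]
rotvec [-0.0093  0.0026  2.4028] shift [-3.3  1.1  0.5]
[ 24.27796903 -13.62608585 -29.8483238 ] [ 2.42542831  3.99419229 -0.02226665] 30.005786418914795
```

Side load has built up from the latched offset, and I haven't felt the stop yet. I'll release, recentre and regrip for the last bit.

Request:
servo_tool --pt "0 0 0 0 0 0 0.35" --pt "0 0 0 0 0 0 0.35" --pt "0 0 0 0 0 0 0.35" --pt "0 0 0 0 0 0 0.35" --pt "0 0 0 0 0 0 0.35"

```text
time: 15.92
tcp_pos: [0.6049, 0.2656, 0.0995]
tool_rot: [[-0.817, 0.172, 0.55], [0.098, 0.982, -0.162], [-0.568, -0.079, -0.819]]
contact_force: [0.4, 0.1, -0.1]
finger_gap: 0.652
grasp_force: 0.0
```

```bash
python3 -c "
from h import *
go([.6025,.2655,.0985],kR(34));s=observe();print(s['tool_rot'].T@s['contact_force'],s['tool_rot'].T@s['moment'],s['grasp_force'])"
```

```text
t 15.92 tcp [0.6049 0.2656 0.0995] j [ 0.58 -0.08  1.93 -0.57  0.95 -0.59] gap 0.652 F [ 0.4  0.1 -0.1]
rotvec [-3.0000e-04  7.0000e-04  2.3996e+00] shift [ 2.5 -0.4 -0.4]
[-0.25418694  0.14985954  0.28003965] [-0.12286754  0.17070116  0.00135143] 0.0
```

Request:
servo_tool --pt "0 0 0 1.5 -0.3 0 0.35" --pt "0 0 0 1.5 -0.3 0 1" --pt "0 0 0 1.5 -0.3 0 1" --pt "0 0 0 1.5 -0.3 0 1" --pt "0 0 0 1.5 -0.3 0 1" --pt "0 0 -0.05 1.5 -0.3 0 1" --pt "0 0 -0.1 1.5 -0.3 0 1" --pt "0 0 -0.15 1.5 -0.3 0 1" --pt "0 0 -0.18 1.5 -0.3 0 1" --pt "0 0 -0.18 1.5 -0.3 0 1" --squeeze 30

```text
time: 16.75
tcp_pos: [0.6028, 0.2644, 0.0979]
tool_rot: [[-0.836, 0.023, 0.548], [-0.081, 0.983, -0.165], [-0.543, -0.182, -0.82]]
contact_force: [-6.7, -6.2, 1.0]
finger_gap: 0.504
grasp_force: 30.0
```

```bash
python3 -c "
from h import *
go([.6025,.2655,.0985],kR(34));s=observe();print(s['tool_rot'].T@s['contact_force'],s['tool_rot'].T@s['moment'],s['grasp_force'])"
```

```text
t 16.75 tcp [0.6028 0.2644 0.0979] j [ 0.58 -0.08  1.93 -0.57  0.95 -0.77] gap 0.504 F [-6.7 -6.2  1. ]
rotvec [-4.3000e-03  2.3000e-03  2.5809e+00] shift [-0.1  0.9 -0.8]
[ 5.56432508 -6.40825351 -3.44904664] [0.93840829 1.03862673 0.86953067] 29.999931156635284
```

The stop is reached: 0.87 N m resisting at the end of the turn. I'll release and retract along the stem.

Request:
servo_tool --pt "0 0 0 0 0 0 0.2" --pt "0 0 0 0 0 0 0.2" --pt "0 0 0 0 0 0 0.2" --pt "0 0 0 0 0 0 0.2" --pt "0 0 0 0 0 0 0.2" --pt "0 0 0 0 0 -15 0.2" --pt "0 0 0 0 0 -45 0.2" --pt "0 0 0 0 0 -80 0.2" --pt "0 0 0 0 0 -110 0.2" --pt "0 0 0 0 0 -120 0.2" --pt "0 0 0 0 0 -120 0.2" --pt "0 0 0 0 0 -120 0.2"

```text
time: 17.75
tcp_pos: [0.5376, 0.285, 0.1965]
tool_rot: [[-0.835, 0.023, 0.55], [-0.08, 0.983, -0.162], [-0.545, -0.18, -0.819]]
contact_force: [1.2, -0.1, -0.8]
finger_gap: 0.798
grasp_force: 0.0
```

Run:
```python
from h import *
go([.6025,.2655,.0985],kR(34))
w=wrist()['img'];s=optics.get_image('scene')['img']
o=np.zeros((600,800,3),np.uint8);o[:,:400]=cv2.resize(s[225:400,310:430],(400,600),interpolation=3);o[:300,400:]=cv2.resize(w[100:300,200:440],(400,300),interpolation=3)
o[300:,400:]=cv2.resize(s[70:230,200:400],(400,300),interpolation=3)
cv2.imwrite('pics/end.png',o)
```

```text
t 17.75 tcp [0.5376 0.285  0.1965] j [ 0.68 -0.24  1.91 -0.54  1.16 -0.78] gap 0.798 F [ 1.2 -0.1 -0.8]
rotvec [-1.0000e-04  4.0000e-04  2.5801e+00] shift [ 8.000e-01 -1.000e-01  1.191e+02]
```

View pics/end.png

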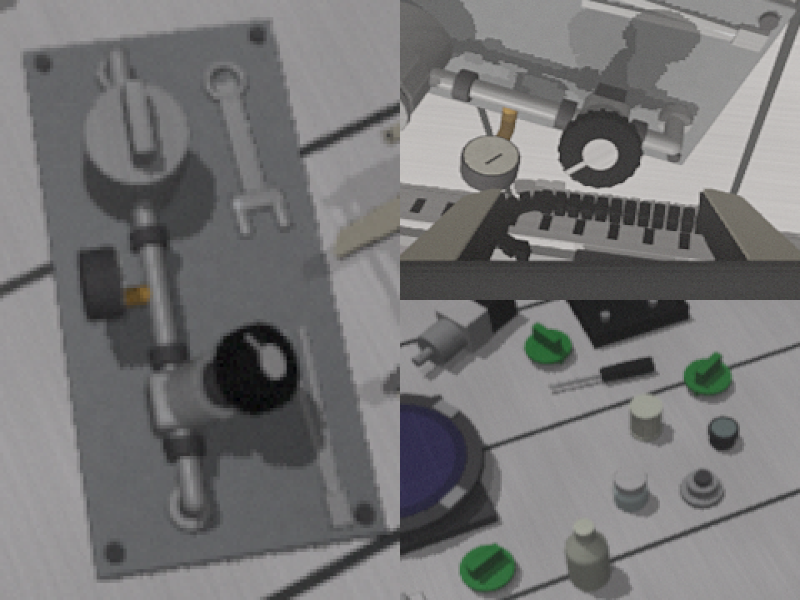

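The cap is seated in line with the pipe, the bystanders are undisturbed, and the knob pointer has turned. I'll measure the pointer angle before and after to confirm the valve is fully open.

Run:
```python
from h import *
from scipy.optimize import least_squares
e1=np.array([.282,.959,0]);e2=np.cross(n0,e1)
M=wrist()
def ang(img,o,A,K,n):
    c=mid+n0*.0145;d={'attitude':A,'origin':o,'mtx':K}
    N=200;xs=(np.arange(N)-100)*.00028;X,Y=np.meshgrid(xs,xs)
    W=c+X[...,None]*e1+Y[...,None]*e2
    q=(W-o)@A@K.T;uv=(q[...,:2]/q[...,2:]).astype(np.float32)
    g=cv2.remap(cv2.cvtColor(img,cv2.COLOR_BGR2GRAY),uv[...,0],uv[...,1],1)
    m=((g>90)&(np.hypot(X,Y)<.024)).astype(np.uint8)
    mo=cv2.morphologyEx(m,cv2.MORPH_OPEN,cv2.getStructuringElement(2,(19,19)))
    nn,l,st,ce=cv2.connectedComponentsWithStats(mo);dc=ce[1+np.argmax(st[1:,4])]
    p=m&~cv2.dilate(mo,np.ones((5,5)));nn,l,st,ce=cv2.connectedComponentsWithStats(p);i=1+np.argmax(st[1:,4])
    v=ce[i]-dc;print(n,'disc',dc,'ptr',ce[i],st[i,4],'angle',np.degrees(np.arctan2(v[1],v[0])))
    return cv2.resize(np.hstack([g,m*200]),None,fx=2,fy=2)
T=np.load('w2.npz')
b=ang(M['img'],M['origin'],M['attitude'],M['mtx'],'end')
R1=np.array([[0.718,0.429,0.548],[0.594,-0.788,-0.162],[0.363,0.442,-0.82]]);U,_,V=np.linalg.svd(R1);R1=U@V
k=M['tool_from_camera'];p1=np.array([.5523,.2795,.1799])
a=ang(cv2.imread('pics/k1.png'),p1+R1@k[:3,3],R1@k[:3,:3],M['mtx'],'start')
cv2.imwrite('pics/ptr.png',cv2.resize(np.vstack([a,b]),(600,600)))
```

```text
end disc [101.38683399 103.5451343 ] ptr [91.74875907 43.95876289] 2619 angle -99.18799562599064
start disc [ 93.62981536 113.36539777] ptr [63.39089482 32.93720565] 637 angle -110.60496257376371
```

View pics/ptr.png

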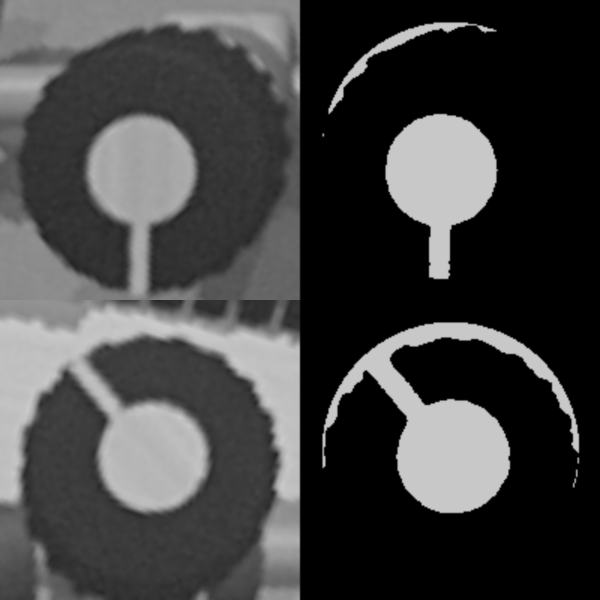

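In the rectified views the pointer turned from 91° to 230°, about 139.5° (2.44 rad), so the knob is at its open stop. Handing in.

```bash
python3 -c "
from workcell import manip
print(manip.sign_off())"
```

```text
the job is handed in; nothing more can be done
None
```

The bayonet cap was seated first (bar in line with the pipe, top at 127 mm), then the valve knob was broken loose and turned about 2.44 rad to its open stop; the other things looked undisturbed in the last picture, and the job was handed in at about 18 s.

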